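# Put the beaker under the fed leg and set the bin's slide gate

## Robot

A 6-joint arm with a two-finger parallel gripper is mounted at the origin on a cart in front of the work surface, level with it; the furniture and walls round the work are solid. World frame = base frame: x ahead of the robot, y to its left, z up, the work surface at z = 0. Lengths are in mm, angles in rad, forces in N, time in s.
With the tool pointing down it reaches from about 375 to 975 mm from the base axis. Payload 3.8 kg.
Tool frame: the origin (TCP) lies between the finger pads; the fingertips stand nose_length ahead of it and the grasp point (between the pads) lies 6 mm ahead of it (nose_length is the distance from the TCP to the fingertips, in mm); z points along the fingers, y is the line along which they close (so a half turn about z gives the same grasp; the last joint's range is limited). The gripper opens to 88 mm and grips with 3 to 60 N. Pads are 18 mm wide; open, the fingers measure 123 mm over their backs; the gripper's body (75 mm by 187 mm) begins 45 mm behind the grasp point.
Start: joints at [-1.181, 0.264, 1.604, -0, 1.274, -0.037], TCP at [279.417, -614.446, 263.706] pointing down, gripper open.
Joint ranges: [-2.63, 2.63], [-0.94, 2.18], [0.31, 2.57], [-1.31, 4.45], [0, 2.66], [-2.55, 2.55]. Speed limits (rad/s): [2.57, 2.57, 3.14, 3.14, 3.14, 3.14].

## Interface

Orientations are given as a unit quaternion [w, x, y, z].
In Python, from station import * gives the robot as it stands. The module is installed in compiled form; this text tells all that it offers.
- The arm moves only by the tool arm_command, never from a script. Its argument "rows" is a list that holds one entry, the list of rows, each a list of 7 numbers: the shift along the tool's x, y, z in cm, then the turn, a rotation vector about the tool's x, y, z in degrees, then the finger opening in cm, from 0 to 8.81. In form: [[[x, y, z, rx, ry, rz, gripper], ...]]. A call has 1 to 20 rows; each row is the pose to reach, as a shift and turn from the pose commanded when the call began, along the tool's axes at that moment; what a row does not reach only later rows make up. A row lasts 1/8 s, in which the tool goes at most 62.5 mm and 10.7 degrees, less where a joint would pass 70% of its speed; a pose out of reach is approached as far as the arm can. A call with a gripper value outside its range is refused whole. The fingers move at their own pace and stop on an object; "newtons" is the grip in N (left out, the last holds). Time passes only in rows, so rows that repeat a pose let the fingers close. It gives the time, the measured TCP pose, the force, the opening and the grip force at its end, in the units of the state.
- read_state(): the state, without advancing time (a new reading comes with each control period).
- camera(name): name is "scene" or "side" or "wrist"; returns the picture (384x512x3 uint8, red, green, blue); there is no depth.
- get_calibration(name): a dict with "fx", "fy", "cx", "cy" (pixels), "dist_coeffs" ([k1, k2, p1, p2, k3] as OpenCV has them; the pictures are not rectified), "world_from_camera" (4x4, takes a point from camera to world coordinates). Camera axes: x right, y down, z forward; pixel columns grow to the right and rows downward; lengths in mm; the calibration is good to about 2 mm. A picture is of the moment at which its call begins: read the wrist's pose just before it. get_calibration takes no time and is no camera call; for the wrist camera it gives the pose at the moment of the call.
- finish_job(): hands the job in; it is judged then, once.
The state is a dict: "time_s": time; "joint_pos": joint angles; "joint_vel": joint speeds; "tau": joint torques, N m; "position": TCP position; "orientation": TCP orientation; "force": force on the tool from outside, world axes, zero at the start; "wrist_torque": the same for the moment, N m; "finger_gap": opening from 0.0 (shut) to 1.0 (fully open); "finger_force": force on a finger pad.
Only numpy, scipy, OpenCV 4.12 (cv2) and the standard library are available. Lean on these libraries where they do the work, as an engineer would, in place of code of your own. Each camera call takes 0.05 s, during which the arm holds its last target. There are 200 camera calls.

## Task

The feed bin is about to be run: see which leg of its two-way chute the yellow lever points along, and stand the empty steel beaker upright on the worktop under the mouth of that leg, just beyond the lip so that what slides off it falls into the middle of the beaker. Only when the beaker stands there, pull the bin's stiff slide gate straight up by its black handle until its red pointer is level with the blue clip on the scale, and let go. Leave the lever and the blue clip as they are set, and do not disturb the two jars or the scoop.

Things in the scene. Friction and masses are not known exactly. Their poses are not given: they have to be found in the camera images.
- feed_bin: bench feed bin, fixed: white housing 190 mm wide, 128 mm deep, on legs; lid top 242 mm up (its grip, 65 mm or more behind the gate, 260 mm). Origin on the worktop under the middle of the front face; x points back into the bin, y to the left seen from the robot, z up; turned by up to 0.3 rad. Aluminium foot rail along y, 16 mm high, 186 mm long, its front at x = -144 mm
- lip_left (a point): middle of the lip of the chute's left leg, at x = -161, y = +78, z = 93 mm of feed_bin. The open steel chute, 20 mm deep, slopes down 0.42 rad from the gate (z = 160 mm) and forks; each leg is 44 mm wide and runs, seen from above, 0.57 rad outward of -x. Lip corners: underside 85 to 95 mm, wall tops up to 116 mm above the worktop. Nothing stands in front of the lips
- lip_right (a point): the same for the right leg, at x = -161, y = -78, z = 93 mm of feed_bin
- drop_left (a point): point on the worktop (z = 0) where the beaker's centre belongs if the left leg (+y side of the bin) is the fed one: 24 mm straight on from the middle of that leg's lip, at x = -181 mm, y = +91 mm of feed_bin
- drop_right (a point): the same for the right leg, at x = -181 mm, y = -91 mm of feed_bin
- flap (a joint): two-way flap in the chute with its lever, rad: about +0.53 = the yellow lever points along the left leg (+y side of the bin), which is then the fed one; about -0.53 = along the right leg. Its weight has it lie at one end or the other; a light knock would throw it over
- lever_tip (a point): pointed tip of the yellow lever above the fork of the chute, about 0.14 m above the worktop and 0.14 m in front of the housing; 31 mm to the left or right of the bin's middle
- steel_beaker: loose empty steel beaker, 68 mm across at the rim, 60 mm at the foot, 74 mm high, thin wall (about 3 mm, up to 6 mm), 0.11 kg (varies); origin at the centre of its underside, z along its axis. May be held by its wall at the rim or round the outside, or slid on the worktop
- gate (a joint): slide gate in the front of the bin, m: 0 = shut, grows as it is pulled up; end stop at 0.055. It sticks (about 7 N of sliding friction and 1.5 N of weight) and stays where it is left
- gate_handle (a point): middle of the gate's black handle, a round bar 14 mm thick and 90 mm long along the bin's y axis, on a 4 mm plate neck 40 mm wide below it; 285 mm above the worktop when shut and 43 mm above the lid; 5 mm in front of the housing's front face. Nothing is above it
- gate_pointer (a point): outer end of the red pointer on the gate, at its mid height, to the right of the gate (moves up with it); 160 mm above the worktop when the gate is shut
- index_mark (a point): inner end of the blue clip's tongue, at its mid height, on the scale right of the gate; 22 to 42 mm above the pointer when the gate is shut, differing from start to start. The clip can slide if it is knocked
- red_jar: bystander: white sample jar with a red cap, 52 mm across, 76 mm high; origin at the centre of its underside
- yellow_jar: bystander: white sample jar with a yellow cap, 52 mm across, 76 mm high; origin at the centre of its underside
- scoop: bystander: small steel scoop, 191 x 40 x 26 mm, lying; origin at the middle of its underside, handle along its +y
Things that resemble listed ones, but are neither listed nor needed, are in the scene too. Leave any purple look-alike of the steel_beaker alone.

How it is judged (in metres and radians):
On the way, in this order (a step that is already met when the one before it is completed fails the run):
1. the beaker stands upright and let go under the mouth of the fed leg, the gate still shut (((value of joint flap above 0.3 rad and horizontal distance between steel_beaker and drop_left below 0.018 m) or (value of joint flap below -0.3 rad and horizontal distance between steel_beaker and drop_right below 0.018 m)) and height (world z) of steel_beaker below 0.006 m and angle between steel_beaker's own z axis and vertical below 0.08 rad and value of joint gate below 0.004 m and contact force between the fingers and steel_beaker below 0.3 N), for 0.3 s.
2. the gate is pulled up until its pointer is level with the blue clip (z of gate_pointer in the frame of index_mark between -0.004 and 0.004 m and ((value of joint flap above 0.3 rad and horizontal distance between steel_beaker and drop_left below 0.018 m) or (value of joint flap below -0.3 rad and horizontal distance between steel_beaker and drop_right below 0.018 m)) and height (world z) of steel_beaker below 0.006 m and angle between steel_beaker's own z axis and vertical below 0.08 rad), for 0.2 s.
At the end, for the whole second after the job is handed in: the beaker stands upright and at rest on the worktop with its centre within 18 mm of the drop point of the fed leg (the one the yellow lever points along), and the gate rests with its red pointer within 4 mm of the height of the blue clip's tongue (all of step 2 and linear speed of steel_beaker below 0.02 m/s and velocity of joint gate between -0.005 and 0.005 m/s); the robot touches nothing.
It fails at once if the gate is opened (more than 8 mm) while the beaker is not under the fed leg (value of joint gate above 0.008 m and not ((value of joint flap above 0.3 rad and horizontal distance between steel_beaker and drop_left below 0.018 m) or (value of joint flap below -0.3 rad and horizontal distance between steel_beaker and drop_right below 0.018 m))).
It fails at once if the lever of the two-way flap is moved (its tip by more than 15 mm) (distance of lever_tip from where it was at the start of the episode above 0.015 m).
It fails at once if the blue clip is moved (more than 3 mm) (distance of index_mark from where it was at the start of the episode above 0.003 m).
It fails at once if the beaker is knocked over (angle between steel_beaker's own z axis and vertical above 0.8 rad).
It fails at once if the two jars or the scoop is disturbed (moved more than 20 mm) (distance of any of red_jar, yellow_jar, scoop from where it was at the start of the episode above 0.02 m).
It also fails if it takes over 54 s, if anything falls off the work surface, if the arm or the gripper's body presses on something with over 40 N, if the wrist force passes 120 N, or if a joint passes its speed limit or range.

## Working session

There is one attempt and no reset: what is moved stays moved. The work goes in short steps, Python scripts to look and compute and a tool call to move; the robot and the scene stay as the last step left them, time stands still between calls to the robot, and variables do not carry over. Pictures are saved under pics/ and viewed, at most 10 in all, crops included, and the job is handed in when it is done.

Besides the shell and the picture viewer there is one more tool, called as name(argument=value, ...) on one line, values as JSON. arm_command: Moves the arm, as the interface text tells. Its arguments: {"type":"object","properties":{"rows":{"type":"array","items":{"type":"array","items":{"type":"array","items":{"type":"number"}}}},"newtons":{"type":"number"}},"required":["rows"]}

```bash
mkdir -p pics
python3 - <<'E'
from station import *
import cv2, numpy as np
s=read_state(); print({k:(np.round(v,3).tolist() if not isinstance(v,dict) else v) for k,v in s.items()})
for n in ("scene","side"):
    im=camera(n); cv2.imwrite(f"pics/{n}0.png",im[:,:,::-1]); c=get_calibration(n); print(n,c["fx"],c["cx"],c["cy"],c["dist_coeffs"],np.round(c["world_from_camera"],3).tolist())
a=cv2.imread("pics/scene0.png");b=cv2.imread("pics/side0.png")
E
```

```text
{'time_s': 0.0, 'joint_pos': [-1.181, 0.265, 1.605, -0.0, 1.274, -0.037], 'joint_vel': [0.0, -0.001, 0.001, -0.001, -0.001, 0.001], 'tau': [0.001, -50.211, -35.687, 0.073, 0.03, -0.0], 'position': [279.145, -613.858, 262.376], 'orientation': [-0.001, 0.977, 0.212, -0.0], 'force': [-0.391, -0.559, 0.211], 'wrist_torque': [-0.077, 0.029, 0.061], 'finger_force': 0.0, 'finger_gap': 1.002}
scene 400.18604734507187 255.5197080918887 193.70928272262944 [-0.07046105  0.          0.          0.          0.        ] [[-0.687, -0.527, 0.501, -75.221], [-0.727, 0.477, -0.494, 878.575], [0.022, -0.703, -0.711, 1077.018], [0.0, 0.0, 0.0, 1.0]]
side 396.60253467696896 253.80224556638012 195.11128183061996 [-0.00268886  0.          0.          0.          0.        ] [[-1.0, -0.023, 0.014, 504.796], [-0.024, 0.542, -0.84, 1266.024], [0.012, -0.84, -0.543, 845.394], [0.0, 0.0, 0.0, 1.0]]
```

View pics/scene0.png

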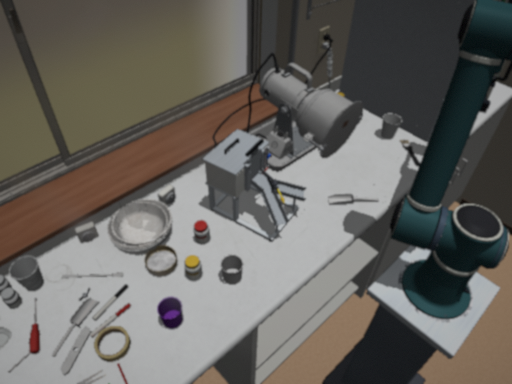

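View pics/side0.png

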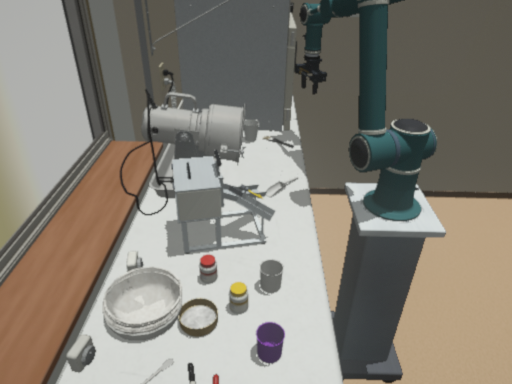

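Grey cups that could be the beaker in the scene view: (232,268), (26,272) and (391,124). The purple look-alike is at (170,312). In the side view the near one is at (271,276). The jars are at (201,230) red and (193,265) yellow, and the bin is at (240,185). Next I'll work out sizes and look at a close crop.

```bash
cat > h.py <<'E'
from station import *
import cv2, numpy as np
def ray(cal,uv):
    K=np.array([[cal["fx"],0,cal["cx"]],[0,cal["fy"],cal["cy"]],[0,0,1]])
    p=cv2.undistortPoints(np.array(uv,float).reshape(-1,1,2),K,np.array(cal["dist_coeffs"],float)).reshape(-1,2)
    T=np.array(cal["world_from_camera"]); d=np.c_[p,np.ones(len(p))]@T[:3,:3].T
    return T[:3,3],d/np.linalg.norm(d,axis=1)[:,None]
def onz(cal,uv,z):
    o,d=ray(cal,uv); return o+d*((z-o[2])/d[:,2])[:,None]
def tri(c1,u1,c2,u2):
    o1,d1=ray(c1,[u1]);o2,d2=ray(c2,[u2]);d1=d1[0];d2=d2[0]
    t=np.linalg.lstsq(np.c_[d1,-d2],o2-o1,rcond=None)[0]
    a=o1+t[0]*d1;b=o2+t[1]*d2; return (a+b)/2,np.linalg.norm(a-b)
def proj(cal,P):
    K=np.array([[cal["fx"],0,cal["cx"]],[0,cal["fy"],cal["cy"]],[0,0,1]])
    T=np.linalg.inv(np.array(cal["world_from_camera"]))
    return cv2.projectPoints(np.array(P,float).reshape(-1,1,3),cv2.Rodrigues(T[:3,:3])[0],T[:3,3],K,np.array(cal["dist_coeffs"],float))[0].reshape(-1,2)
E
python3 - <<'E'
from h import *
S=get_calibration("scene");D=get_calibration("side")
a=cv2.imread("pics/scene0.png");b=cv2.imread("pics/side0.png")
# rim left/right extremes by eye, height 74
for n,l,r in (("near",(221,263),(243,263)),("left",(8,268),(40,268)),("far",(381,118),(402,118)),("purple",(158,305),(182,305))):
    p=onz(S,[l,r],74); print(n,np.round(p.mean(0)),"w",np.linalg.norm(p[0]-p[1]))
A=cv2.resize(a[125:245,195:315],(580,580),interpolation=cv2.INTER_CUBIC)
B=cv2.resize(a[240:300,205:265],(220,220),interpolation=cv2.INTER_CUBIC)
C=cv2.resize(a[245:305,0:60],(220,220),interpolation=cv2.INTER_CUBIC)
o=np.zeros((580,800,3),np.uint8);o[:,:580]=A;o[:220,580:]=B;o[220:440,580:]=C
cv2.imwrite("pics/c1.png",o)
A=cv2.resize(b[140:260,160:290],(628,580),interpolation=cv2.INTER_CUBIC)
cv2.imwrite("pics/c2.png",A)
E
```

```text
near [466. 435.  74.] w 66.23077735080945
left [870. 913.  74.] w 99.1479018510201
far [ 570. -594.   74.] w 96.93474830792528
purple [475. 655.  74.] w 66.54603828335789
```

View pics/c1.png

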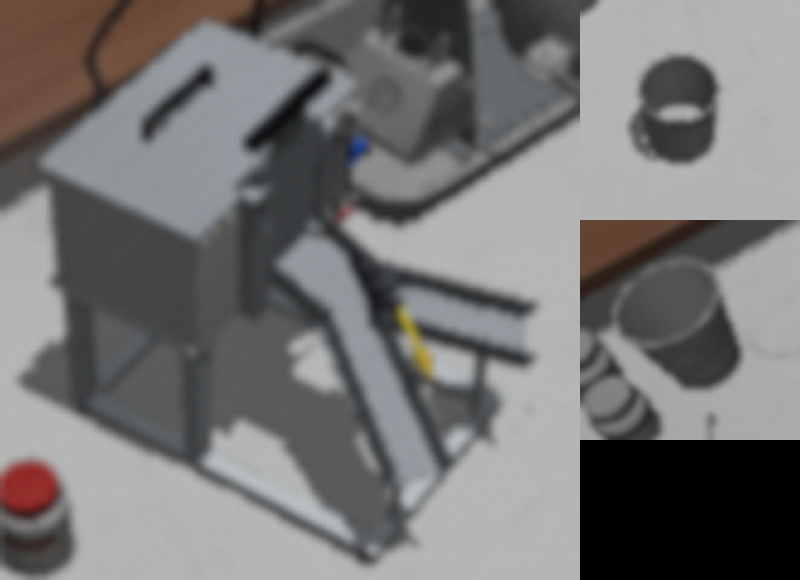

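View pics/c2.png

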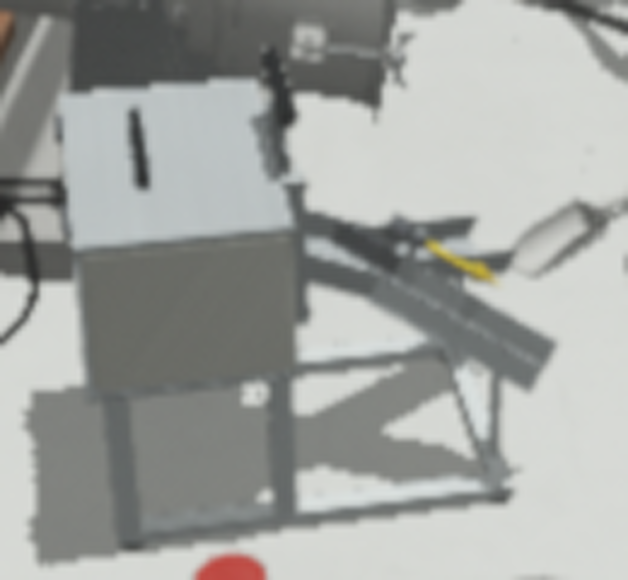

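The lever (yellow, scene about (284,203), side about (262,198)) looks to be between the legs. I'll fit the bin pose and triangulate the tip. The near cup at (232,268) has the right size (66 mm) and is the beaker; it has a small handle or spout on its left side.

```bash
cat > fit.py <<'E'
from h import *
from scipy.optimize import least_squares
S=get_calibration("scene");D=get_calibration("side")
fs=lambda p:(195+p[0]/4.833,125+p[1]/4.833)
fd=lambda p:(160+p[0]/4.831,140+p[1]/4.831)
L={'bl':(128,95,242),'fl':(0,95,242),'br':(128,-95,242),'fr':(0,-95,242),'hl':(-5,45,285),'hr':(-5,-45,285),'rl':(-144,93,10),'rr':(-144,-93,10),'lipr':(-161,-78,93),'lipl':(-161,78,93)}
O=[(S,fs,{'bl':(40,165),'fl':(195,240),'br':(205,20),'fr':(352,85),'hl':(250,145),'hr':(325,77),'rl':(370,555),'rr':(490,435),'lipr':(530,340),'lipl':(420,485)}),
(D,fd,{'bl':(77,250),'fl':(296,235),'br':(62,93),'fr':(255,85),'hl':(287,118),'hr':(270,50),'rl':(508,493)})]
def W(q,k):
    c,s=np.cos(q[2]),np.sin(q[2]);x,y,z=np.array(L[k],float) if isinstance(k,str) else k
    return np.array([q[0]+c*x-s*y,q[1]+s*x+c*y,z])
def res(q): return np.concatenate([(proj(c,[W(q,k) for k in o])-np.array([f(p) for p in o.values()])).ravel() for c,f,o in O])
if __name__=="__main__":
    q=least_squares(res,[650,150,0],loss='soft_l1',x_scale=[10,10,.1]).x
    print("bin",np.round(q,3)); print(np.round(res(q).reshape(-1,2),1).tolist())
    for n,u,v in (("tip",(430,375),(494,280)),("leverroot",(400,310),(430,243))):
        t,e=tri(S,fs(u),D,fd(v)); c,s=np.cos(q[2]),np.sin(q[2]); d=t[:2]-q[:2]
        print(n,t,e,"bin frame",c*d[0]+s*d[1],-s*d[0]+c*d[1])
    for k in ((-181,91,0),(-181,-91,0),(-5,0,285)): print(k,np.round(W(q,k),1))
    for n,u,v in (("red",(201,225),(208,261)),("yel",(192,261),(239,289)),("beaker",(232,263),(271,268))):
        print(n,tri(S,u,D,v),onz(S,[u],75),onz(D,[v],75))
E
python3 fit.py
```

```text
bin [6.38426e+02 1.93293e+02 2.34000e-01]
[[-0.5, -0.3], [0.0, -0.5], [-0.6, 0.6], [0.1, 0.2], [-0.8, 0.4], [-0.6, -0.3], [0.1, 1.3], [2.1, -7.4], [-1.7, 0.6], [-2.0, -0.8], [0.4, -1.7], [-0.3, -3.0], [0.7, 0.2], [0.1, -1.6], [0.4, -0.1], [-0.0, 0.5], [1.5, -1.0]]
tip [495.0279094  184.90344509 137.03599648] 1.400251465572911 bin frame -141.43613268113475 25.085569735899313
leverroot [538.88897768 170.54054917 156.43683898] 1.6877096631689679 bin frame -102.10016327866988 0.9449897603406932
(-181, 91, 0) [441.3 239.8   0. ]
(-181, -91, 0) [483.5  62.8   0. ]
(-5, 0, 285) [633.6 192.1 285. ]
red (array([649.76142236, 410.13711492,  65.21343924]), np.float64(6.039959269468162)) [[645.87440914 412.28502885  75.        ]] [[645.86251555 424.45987875  75.        ]]
yel (array([553.81018302, 519.51389247,  68.36468599]), np.float64(4.650738642868266)) [[551.87916612 520.10477504  75.        ]] [[551.93616221 528.44973485  75.        ]]
beaker (array([468.07113576, 433.4324955 ,  65.47800022]), np.float64(4.821543457512145)) [[465.11669846 435.67304673  75.        ]] [[467.16546899 446.38745144  75.        ]]
```

Run:
```python
from h import *
for q,y,t in (((470,-100,400),0.,0),((480,350,330),0,0)): print(q,*delta(q,tool(y,t)))
```

```text
(470, -100, 400) [ 38.64 -38.91 -13.66] [-0.1  0.  24.5]
(480, 350, 330) [ 58.18 -79.44  -6.58] [-0.1  0.  24.5]
```

arm_command(rows=[[[38.6,-38.9,-13.7,0,0,24.5,8.8],[38.6,-38.9,-13.7,0,0,24.5,8.8],[38.6,-38.9,-13.7,0,0,24.5,8.8],[38.6,-38.9,-13.7,0,0,24.5,8.8],[38.6,-38.9,-13.7,0,0,24.5,8.8],[38.6,-38.9,-13.7,0,0,24.5,8.8],[38.6,-38.9,-13.7,0,0,24.5,8.8],[38.6,-38.9,-13.7,0,0,24.5,8.8],[38.6,-38.9,-13.7,0,0,24.5,8.8],[58.2,-79.4,-6.6,0,0,24.5,8.8],[58.2,-79.4,-6.6,0,0,24.5,8.8],[58.2,-79.4,-6.6,0,0,24.5,8.8],[58.2,-79.4,-6.6,0,0,24.5,8.8],[58.2,-79.4,-6.6,0,0,24.5,8.8],[58.2,-79.4,-6.6,0,0,24.5,8.8],[58.2,-79.4,-6.6,0,0,24.5,8.8],[58.2,-79.4,-6.6,0,0,24.5,8.8],[58.2,-79.4,-6.6,0,0,24.5,8.8],[58.2,-79.4,-6.6,0,0,24.5,8.8]]])

```text
time_s: 2.48
position: [480.7, 347.9, 329.9]
orientation: [0.0, 1.0, -0.001, 0.0]
force: [-0.2, 0.2, 0.0]
finger_gap: 1.003
finger_force: 0.0
```

Run:
```python
from h import *
import json
c=get_calibration("wrist");im=camera("wrist");cv2.imwrite("pics/w1.png",im[:,:,::-1])
json.dump({k:np.array(v).tolist() for k,v in c.items()},open("w1.json","w"))
print(pose()[0],read_state()["time_s"])
import fit
q=[638.4,193.3,.234]
print(proj(c,[[466,436,74],[466,436,0],[441.3,239.8,0],fit.W(q,'lipl')]).round())
cv2.imwrite("pics/w1b.png",cv2.resize(im[:,:,::-1],(800,600),interpolation=cv2.INTER_CUBIC))
```

```text
[480.91036566 347.67978379 330.23535084] 2.525
[[172. 167.]
 [184. 154.]
 [326. 171.]
 [353. 173.]]
```

View pics/w1b.png

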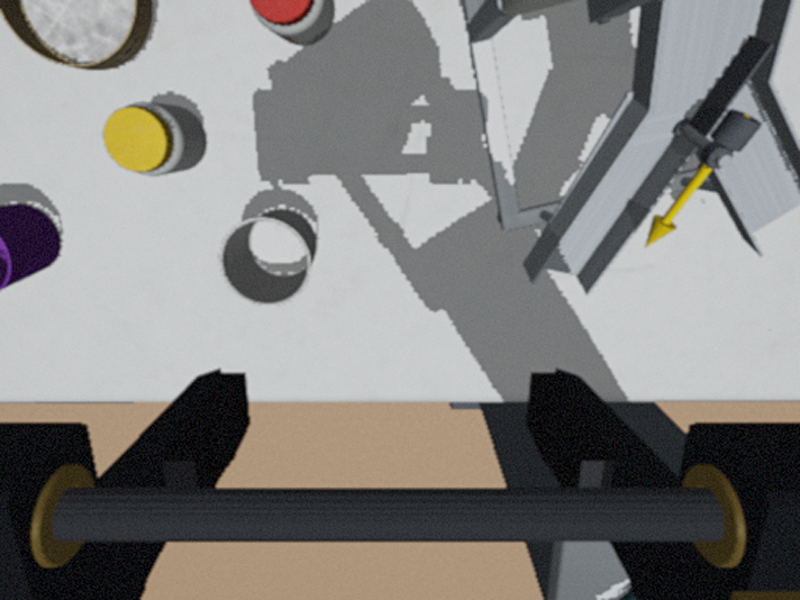

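No handle: the ring was a shadow. The beaker is a clean cup with its rim centre at (267,258) in the 800-wide view. The lever clearly points along the left leg, whose lip is at about (560,280). I'll refine the bin pose and the beaker centre from this view.

```bash
cat > fit2.py <<'E'
from fit import *
import json
c=json.load(open("w1.json")); k=1.5625
P=np.array([(505,228),(648,246),(527,278),(588,291)])/k
Lw=[(-144,93,8),(-141,31,140)]
# lip wall tops: +-22 across leg at the lip, 20 above floor normal (~z 111, moved outward 8)
n=np.array([.54,.84]);o=np.array([-.842,.54])
for s in (1,-1):
    xy=np.array([-161,78])+s*22*n+0*o; Lw.append((xy[0],xy[1],113))
q0=[638.4,193.3,.234]
print("pred",(proj(c,[W(q0,t) for t in Lw])*k).round(),"meas",(P*k).tolist())
def r2(q): return np.r_[res(q),(proj(c,[W(q,t) for t in Lw])-P).ravel()*np.repeat([1.5,1,1,1],2)]
q=least_squares(r2,q0,loss='soft_l1',x_scale=[10,10,.1]).x
print(q,(proj(c,[W(q,t) for t in Lw])*k).round(), np.abs(res(q)).mean(),np.abs(res(q0)).mean())
print("drop",W(q,(-181,91,0)),"handle",W(q,(-5,0,285)))
im=cv2.imread("pics/w1.png");
m=onz(c,[(267/k,259/k)],74); e=onz(c,np.array([(222,259),(313,259),(267,215),(267,303)])/k,74); print("beaker",m,e.mean(0),np.linalg.norm(e[0]-e[1]),np.linalg.norm(e[2]-e[3]))
E
python3 fit2.py
```

```text
pred [[501. 229.]
 [647. 242.]
 [530. 267.]
 [590. 288.]] meas [[505.0, 227.99999999999997], [648.0, 246.0], [527.0, 278.0], [588.0, 291.0]]
[6.37057232e+02 1.93349157e+02 2.34084824e-01] [[501. 231.]
 [647. 244.]
 [530. 269.]
 [589. 290.]] 1.008808491417829 0.9554764030203349
drop [439.88592976 239.88384793   0.        ] handle [632.19359722 192.18939295 285.        ]
beaker [[467.21750949 436.98508687  74.        ]] [466.7660248  436.83379639  74.        ] 67.4010507889185 67.16576344261317
```

Run:
```python
from h import *
T=tool(-.336,np.pi/6);z=T.as_matrix()[:,2];g=np.array([467,437,60.])
for b in (120,6): print(b,*delta(g-b*z,T))
p,_=pose();
```

```text
120 [ -7.09 -10.9   16.62] [-5.  29.7 18.7]
6 [-1.71 -9.03 26.5 ] [-5.  29.7 18.7]
```

arm_command(rows=[[[-7.1,-10.9,16.6,-5,29.7,18.7,8.8],[-7.1,-10.9,16.6,-5,29.7,18.7,8.8],[-7.1,-10.9,16.6,-5,29.7,18.7,8.8],[-7.1,-10.9,16.6,-5,29.7,18.7,8.8],[-7.1,-10.9,16.6,-5,29.7,18.7,8.8],[-7.1,-10.9,16.6,-5,29.7,18.7,8.8],[-7.1,-10.9,16.6,-5,29.7,18.7,8.8]]])

```text
time_s: 3.4
position: [515.9, 321.8, 224.3]
orientation: [-0.012, 0.979, -0.089, 0.183]
force: [-0.0, 0.4, -0.3]
finger_gap: 0.999
finger_force: 0.0
```

Run:
```python
from h import *
T=tool(-.336,np.pi/6);z=T.as_matrix()[:,2];g=np.array([467,437,60.])
for b in (120,6): print(b,*delta(g-b*z,T))
c=get_calibration("wrist");im=camera("wrist")
print(proj(c,[[467,437,74],[467,437,0]])*1.5625)
cv2.imwrite("pics/w2.png",cv2.resize(im[:,:,::-1],(800,600)))
```

```text
120 [-14.25 -11.14   1.69] [-6.9  9.3  7.1]
6 [-12.5   -9.66  12.86] [-6.9  9.3  7.1]
[[214.29995755 499.44257538]
 [255.20907393 463.92433842]]
```

View pics/w2.png

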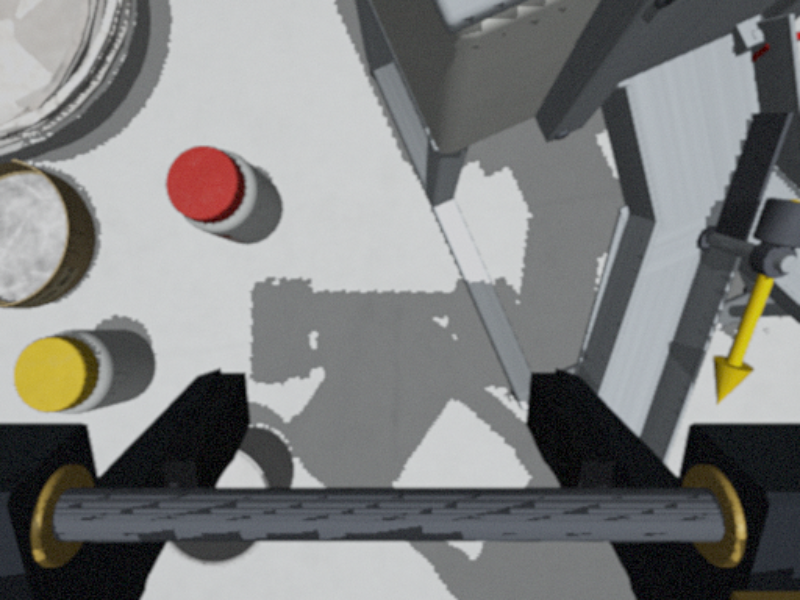

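Run:
```python
from h import *
s=read_state();print(np.round(s["joint_pos"],3),np.round(s["joint_vel"],2),pose()[0],pose()[1].as_matrix().round(3).tolist())
```

```text
[ 0.63   0.011  2.005 -0.3    0.851  2.551] [ 0.02  0.01 -0.01  0.03 -0.01 -0.  ] [516.40126723 321.06832653 224.88808497] [[0.916, -0.171, 0.362], [-0.18, -0.984, -0.011], [0.358, -0.055, -0.932]]
```

Joint 6 hit its limit (2.55). The half-turned grasp keeps it mid-range, so I'll rise and turn the tool the other way.

Run:
```python
from h import *
print(delta((440,380,330),tool(1.3,0)))
```

```text
(array([ -4.3 ,  -5.07, -12.63]), array([ 12.9, -19.4, -83.9]))
```

arm_command(rows=[[[-4.3,-5.1,-12.6,12.9,-19.4,-83.9,8.8],[-4.3,-5.1,-12.6,12.9,-19.4,-83.9,8.8],[-4.3,-5.1,-12.6,12.9,-19.4,-83.9,8.8],[-4.3,-5.1,-12.6,12.9,-19.4,-83.9,8.8],[-4.3,-5.1,-12.6,12.9,-19.4,-83.9,8.8],[-4.3,-5.1,-12.6,12.9,-19.4,-83.9,8.8],[-4.3,-5.1,-12.6,12.9,-19.4,-83.9,8.8],[-4.3,-5.1,-12.6,12.9,-19.4,-83.9,8.8],[-4.3,-5.1,-12.6,12.9,-19.4,-83.9,8.8],[-4.3,-5.1,-12.6,12.9,-19.4,-83.9,8.8]]])

```text
time_s: 4.7
position: [438.9, 381.8, 328.2]
orientation: [-0.001, 0.796, 0.605, -0.001]
force: [0.6, -0.1, 0.6]
finger_gap: 0.996
finger_force: 0.0
```

```bash
cat >> h.py <<'E'
HZ=R.from_euler('z',np.pi)
E
python3 - <<'E'
from h import *
T=tool(-.336,np.pi/6)*HZ;z=T.as_matrix()[:,2];g=np.array([467,437,60.])
for b in (120,6): print(b,g-b*z,*delta(g-b*z,T))
print(np.round(read_state()["joint_pos"],2),pose()[0])
E
```

```text
120 [410.3551359  456.78280494 163.92304845] [ 6.46 -4.72 16.44] [-22.7 -24.1 -84.1]
6 [464.1677568  437.98914025  65.19615242] [ 6.1   0.99 26.3 ] [-22.7 -24.1 -84.1]
[0.67 0.06 1.73 0.   1.36 0.94] [438.87986303 381.84377068 328.23866229]
```

arm_command(rows=[[[6.5,-4.7,16.4,-22.7,-24.1,-84.1,8.8],[6.5,-4.7,16.4,-22.7,-24.1,-84.1,8.8],[6.5,-4.7,16.4,-22.7,-24.1,-84.1,8.8],[6.5,-4.7,16.4,-22.7,-24.1,-84.1,8.8],[6.5,-4.7,16.4,-22.7,-24.1,-84.1,8.8],[6.5,-4.7,16.4,-22.7,-24.1,-84.1,8.8],[6.5,-4.7,16.4,-22.7,-24.1,-84.1,8.8],[6.5,-4.7,16.4,-22.7,-24.1,-84.1,8.8],[6.5,-4.7,16.4,-22.7,-24.1,-84.1,8.8],[6.5,-4.7,16.4,-22.7,-24.1,-84.1,8.8]]])

```text
time_s: 5.95
position: [409.4, 456.7, 164.2]
orientation: [0.255, 0.161, 0.953, -0.042]
force: [-0.3, 0.1, -0.9]
finger_gap: 1.002
finger_force: 0.0
```

Run:
```python
from h import *
T=tool(-.336,np.pi/6)*HZ;z=T.as_matrix()[:,2];g=np.array([467,437,60.])
for b in (120,6): print(b,*delta(g-b*z,T))
c=get_calibration("wrist");im=camera("wrist")
print(proj(c,[[467,437,74],[467,437,0],pose()[0]+46*pose()[1].as_matrix()[:,2]])*1.5625,np.round(read_state()["joint_pos"],2))
cv2.imwrite("pics/w3.png",cv2.resize(im[:,:,::-1],(800,600)))
```

```text
120 [-0.06  0.04  0.07] [ 0.1 -0.1  0. ]
6 [-0.07  0.02 11.47] [ 0.1 -0.1  0. ]
[[389.20624836 329.02184822]
 [388.65258248 226.76260097]
 [390.15605259 374.69056574]] [ 1.05  0.2   1.96 -0.63  0.98  0.18]
```

View pics/w3.png

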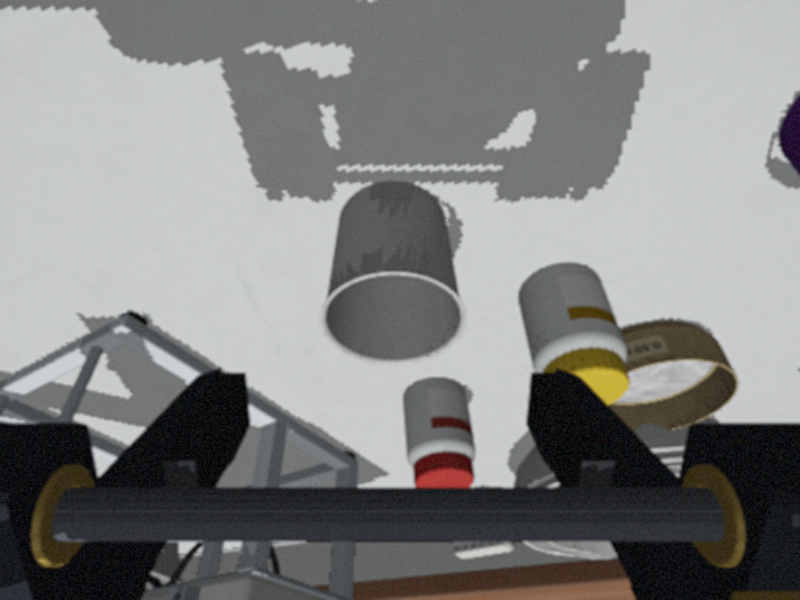

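The beaker is centred between the fingers (rim centre near (393,316), predicted (389,329)) and the yellow jar is clear of them. I'll go in and grip.

arm_command(rows=[[[0,0,5.5,0,0,0,8.8],[0,0,9,0,0,0,8.8],[-0.1,0,11.4,0,0,0,8.8],[-0.1,0,11.4,0,0,0,8.8],[-0.1,0,11.4,0,0,0,6],[-0.1,0,11.4,0,0,0,6],[-0.1,0,11.4,0,0,0,6],[-0.1,0,11.4,0,0,0,6]]], newtons=15)

```text
time_s: 7.0
position: [465.3, 439.1, 67.4]
orientation: [0.256, 0.16, 0.952, -0.042]
force: [0.5, 0.5, 5.3]
finger_gap: 0.741
finger_force: 14.8
```

```bash
cat > place.py <<'E'
from h import *
import sys
T=tool(-.336,np.pi/6)*HZ;z=T.as_matrix()[:,2];out=np.array([-.944,.330,0]);g=np.array([467,437,60.]);d=np.array([440.5,240,60.]);lat=np.array([.33,.944,0])
up=lambda v,h:v+[0,0,h]
for n,v in (("lift",up(g,10)),("way",up(d+35*out+70*lat,10)),("way2",up(d+25*out,10)),("over",up(d,8)),("down",up(d,0.5))):
    print(n,*delta(v-6*z,T))
s=read_state();print(np.round(s["joint_pos"],2),s["position"],s["finger_force"],s["finger_gap"]*88)
E
python3 place.py
```

```text
lift [-0.33 -0.14 -0.71] [0.2 0.  0.1]
way [ -0.74 -12.62  -0.51] [0.2 0.  0.1]
way2 [ -1.6  -19.62  -0.04] [0.2 0.  0.1]
over [ -3.66 -19.63   1.39] [0.2 0.  0.1]
down [ -3.28 -19.63   2.04] [0.2 0.  0.1]
[ 0.96  0.35  1.99 -0.74  0.79  0.24] [465.27863389 439.1489967   67.42895218] 14.789673536110541 65.25126885012682
```

arm_command(rows=[[[-0.4,0,-0.8,0,0,0,6],[-0.4,0,-0.8,0,0,0,6],[-0.5,-3,-0.7,0,0,0,6],[-0.6,-7,-0.6,0,0,0,6],[-0.8,-11,-0.5,0,0,0,6],[-1.1,-15,-0.3,0,0,0,6],[-1.6,-18.5,0,0,0,0,6],[-1.6,-19.6,0,0,0,0,6],[-1.6,-19.6,0,0,0,0,6],[-1.6,-19.6,0,0,0,0,6]]])

```text
time_s: 8.25
position: [414.5, 249.7, 74.4]
orientation: [0.255, 0.16, 0.953, -0.042]
force: [0.3, 0.7, -0.1]
finger_gap: 0.747
finger_force: 15.0
```

```bash
python3 place.py
python3 - <<'E'
from h import *
c=get_calibration("wrist");im=camera("wrist");cv2.imwrite("pics/w4.png",cv2.resize(im[:,:,::-1],(800,600)))
print(proj(c,[[440.5,240,0],[440.5,240,74]])*1.5625)
E
```

```text
lift [ 1.25 19.41 -0.77] [ 0.2 -0.   0.1]
way [ 0.84  6.94 -0.56] [ 0.2 -0.   0.1]
way2 [-0.01 -0.06 -0.08] [ 0.2 -0.   0.1]
over [-2.08 -0.07  1.34] [ 0.2 -0.   0.1]
down [-1.7  -0.07  1.99] [ 0.2 -0.   0.1]
[ 0.79  0.03  2.36 -0.81  0.67  0.18] [414.54789242 249.71831093  74.42820226] 14.978710209080948 65.72319258557754
[[386.91997001 308.28381931]
 [387.34303825 489.11092678]]
```

View pics/w4.png

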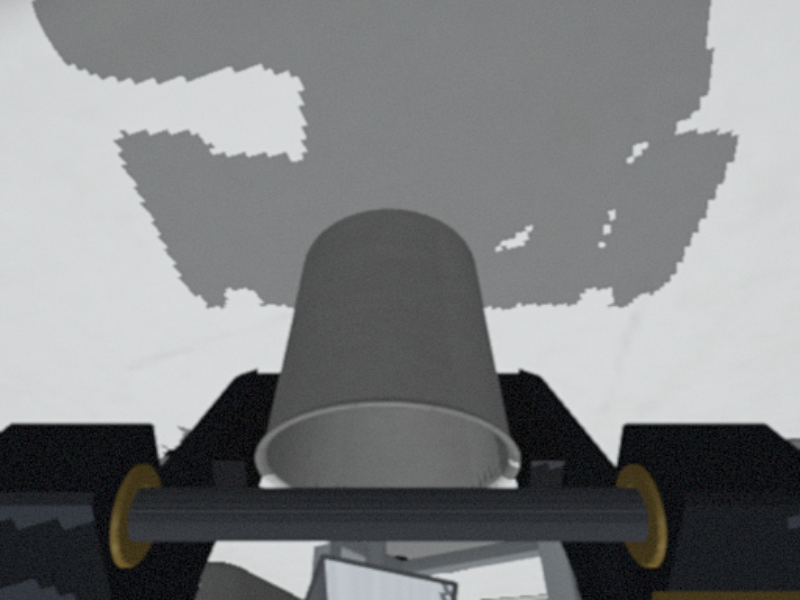

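Held upright, with the lip at (325–455, ~575) centred on the beaker (~389). Sliding in and setting down.

arm_command(rows=[[[-0.8,0,0.5,0,0,0,6],[-1.6,-0.1,1,0,0,0,6],[-2.1,-0.1,1.3,0,0,0,6],[-2.1,-0.1,1.3,0,0,0,6],[-2.1,-0.1,1.3,0,0,0,6],[-1.9,-0.1,1.6,0,0,0,6],[-1.8,-0.1,1.9,0,0,0,6],[-1.8,-0.1,1.9,0,0,0,6],[-1.8,-0.1,1.9,0,0,0,6]]])

```text
time_s: 9.43
position: [437.5, 239.5, 67.0]
orientation: [0.255, 0.16, 0.952, -0.043]
force: [-1.7, -0.2, 5.6]
finger_gap: 0.741
finger_force: 14.7
```

```bash
python3 place.py
python3 - <<'E'
from h import *
s=read_state();print(np.round(s["force"],1))
E
```

```text
lift [ 3.04 19.63 -2.68] [0.1 0.  0.1]
way [ 2.63  7.16 -2.46] [0.1 0.  0.1]
way2 [ 1.78  0.15 -1.98] [0.1 0.  0.1]
over [-0.28  0.15 -0.55] [0.1 0.  0.1]
down [0.1  0.14 0.1 ] [0.1 0.  0.1]
[ 0.73  0.06  2.35 -0.83  0.63  0.16] [437.50892078 239.51317684  67.02068472] 14.738193692157235 65.16677002495823
[-1.7 -0.2  5.6]
```

arm_command(rows=[[[0,0,0,0,0,0,7.4],[0,0,0,0,0,0,8.8],[0,0,0,0,0,0,8.8],[0,0,0,0,0,0,8.8],[0,0,-3,0,0,0,8.8],[0,0,-8,0,0,0,8.8],[0,0,-13,0,0,0,8.8],[0,0,-16,0,0,0,8.8],[0,0,-16,0,0,0,8.8]]])

```text
time_s: 10.55
position: [362.1, 266.9, 207.4]
orientation: [0.256, 0.16, 0.952, -0.04]
force: [1.5, -0.2, -0.2]
finger_gap: 0.999
finger_force: 0.0
```

Run:
```python
from h import *
s=read_state();print(s["position"],np.round(s["joint_pos"],2),s["time_s"])
c=get_calibration("wrist");im=camera("wrist");cv2.imwrite("pics/w5.png",cv2.resize(im[:,:,::-1],(800,600)))
print(proj(c,[[440.5,240,0],[440.5,240,74],[470,230,93]])*1.5625)
th=np.linspace(0,6.28,40);e=lambda z,r:(proj(c,np.c_[440.5+r*np.cos(th),240+r*np.sin(th),0*th+z])*1.5625)
for z,r in((0,30),(74,34)): q=e(z,r);print(q.min(0),q.max(0))
```

```text
[362.09491494 266.87671579 207.39471628] [ 0.92 -0.23  2.3  -0.61  0.98 -0.  ] 10.55
[[386.65378971 208.83767918]
 [387.30967681 292.42949705]
 [387.75142841 352.93048742]]
[340.65584551 169.92955392] [432.63091551 243.04254606]
[326.30687034 247.59691599] [448.29493762 330.18313247]
```

View pics/w5.png

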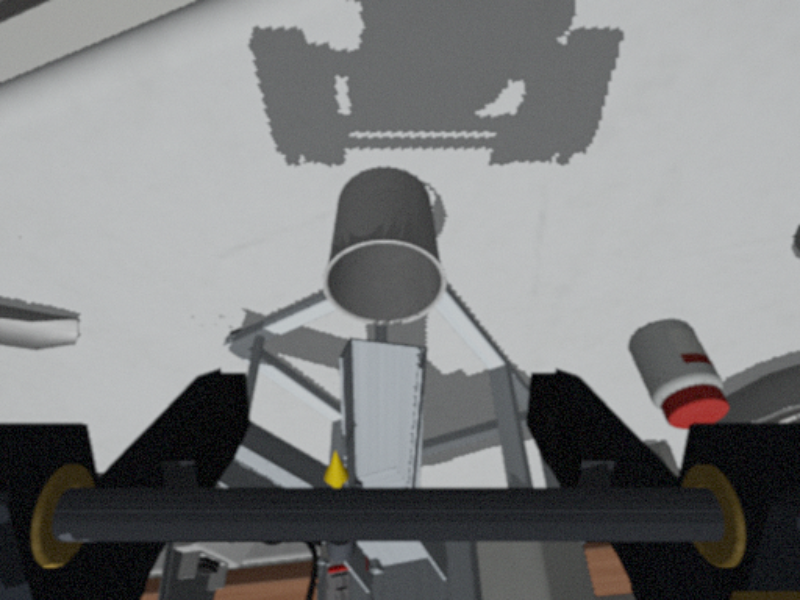

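The beaker stands upright under the left lip. Its offset to the lip matches the prediction (63 px against 64), and the lever is unchanged. Now a view of the gate's scale.

```bash
cat > look.py <<'E'
from fit import *
q=[637.5,193.3,.234]
def binf(p):
    c,s=np.cos(q[2]),np.sin(q[2]);d=np.array(p)[:2]-q[:2];return np.array([c*d[0]+s*d[1],-s*d[0]+c*d[1],p[2]])
def onbx(cal,uv,bx):
    o,d=ray(cal,uv);n=np.array([np.cos(q[2]),np.sin(q[2]),0]);p0=W(q,(bx,0,0))
    return [binf(o+di*((p0-o)@n)/(di@n)) for di in d]
if __name__=="__main__":
    print("red,blue",np.round(onbx(S,[fs((342,212)),fs((360,147))],-5)))
    for tilt in (40,46,55):
        T=tool(q[2]-.0,np.radians(tilt))*HZ
        M=W(q,(-8,-45,178))
        Rc=T.as_matrix()@np.array([[0,-.95,-.311],[1,0,0],[0,-.311,.95]])
        d=Rc@np.array([0,(110-194)/334,1]);d/=np.linalg.norm(d)
        C=M-300*d; p=C-T.as_matrix()@[79.3,-.5,-120.1]
        print(tilt,"cam",np.round(binf(C)),"tcp",np.round(p),np.round(binf(p)),"tip",np.round(binf(p+30*T.as_matrix()[:,2])),*delta(p,T))
E
python3 look.py
```

```text
red,blue [[  -5.  -79.  139.]
 [  -5. -100.  186.]]
40 cam [-216.  -45.  394.] tcp [571. 132. 353.] [-78. -44. 353.] tip [-59. -44. 330.] [-28.32  -5.78  -0.66] [-18.5  -9.7 -26.7]
46 cam [-238.  -45.  371.] tcp [554. 128. 344.] [-96. -44. 344.] tip [-75. -44. 324.] [-26.6   -6.74  -0.7 ] [-20.  -15.5 -25.7]
55 cam [-265.  -45.  332.] tcp [530. 122. 329.] [-121.  -45.  329.] tip [-97. -45. 311.] [-23.99  -8.09  -0.38] [-22.  -24.3 -24.2]
```

arm_command(rows=[[[-6,-1.5,-4,-5,-4,-6,8.8],[-16,-4,-3,-12,-9,-15,8.8],[-26.6,-6.7,-0.7,-20,-15.5,-25.7,8.8],[-26.6,-6.7,-0.7,-20,-15.5,-25.7,8.8],[-26.6,-6.7,-0.7,-20,-15.5,-25.7,8.8],[-26.6,-6.7,-0.7,-20,-15.5,-25.7,8.8],[-26.6,-6.7,-0.7,-20,-15.5,-25.7,8.8],[-26.6,-6.7,-0.7,-20,-15.5,-25.7,8.8]]])

```text
time_s: 11.6
position: [555.5, 124.8, 342.4]
orientation: [0.386, -0.104, 0.915, 0.044]
force: [-0.4, -0.1, -0.5]
finger_gap: 1.0
finger_force: 0.0
```

Run:
```python
from look import *
import json
s=read_state();print(s["position"],np.round(s["joint_pos"],2),s["time_s"])
c=get_calibration("wrist");im=camera("wrist")
json.dump({k:np.array(v).tolist() for k,v in c.items()},open("w6.json","w"));cv2.imwrite("pics/w6.png",im[:,:,::-1])
u=proj(c,[W(q,(-8,-45,178))])[0];print(u)
im=im[::-1,::-1,::-1]
cv2.imwrite("pics/w6r.png",cv2.resize(im,(800,600),interpolation=cv2.INTER_CUBIC))
```

```text
[555.46770782 124.78221928 342.35904845] [ 0.14 -0.4   2.26  0.13  0.49 -1.74] 11.6
[251.10063887 112.84489492]
```

View pics/w6r.png

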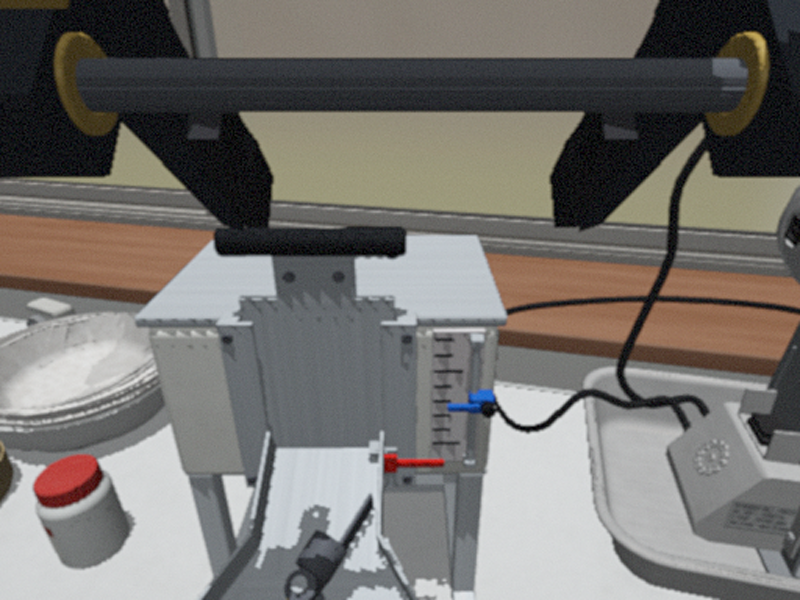

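The gate is seen from the front (picture turned upright): blue tongue inner end at about (450,407), red pointer outer end at about (443,463), handle from (217,242) to (405,242).

```bash
cat > lev.py <<'E'
from look import *
import json,sys
def ends(im):
    f=im.astype(int);b,g,r=f[...,0],f[...,1],f[...,2]
    red=(r-np.maximum(g,b)>70);blue=(b-np.maximum(r,g)>60)
    red[:,:200]&=False
    H,Wd=red.shape; out=[]
    for m,t in((red,'red'),(blue,'blue')):
        n,l,st,_=cv2.connectedComponentsWithStats(m.astype(np.uint8),connectivity=8)
        i=max(range(1,n),key=lambda i:st[i,4] if st[i,1]<200 and 150<st[i,0]<330 else 0)
        ys,xs=np.where(l==i); out.append((xs,ys,t))
    return out
if __name__=="__main__":
    n=sys.argv[1];c=json.load(open(n+".json"));im=cv2.imread(f"pics/{n}.png")
    for xs,ys,t in ends(im):
        e=xs.min() if t=='red' else xs.max()   # picture upside down: right in world = left in image
        sel=(abs(xs-e)<=7)&(abs(xs-e)>=1)
        uv=(e,ys[sel].mean()); print(t,uv,len(xs),ys[sel].min(),ys[sel].max())
        for bx in (-8,-12,-16): print("  ",bx,np.round(onbx(c,[uv],bx)[0],1))
    k=1.5625
    h=[(511-217/k,383-242/k),(511-405/k,383-242/k)]
    print("handle",np.round(onbx(c,h,-5),1))
E
python3 lev.py w6
```

```text
red (np.int64(227), np.float64(87.55555555555556)) 198 86 89
   -8 [ -8.  -66.9 148.8]
   -12 [-12.  -66.6 152.6]
   -16 [-16.  -66.2 156.3]
blue (np.int64(225), np.float64(123.5)) 192 122 125
   -8 [ -8.  -67.5 189.4]
   -12 [-12.  -67.2 192.5]
   -16 [-16.  -66.8 195.5]
handle [[ -5.   44.5 283.8]
 [ -5.  -45.  283.5]]
```

```bash
cat > hand.py <<'E'
from look import *
T=tool(q[2]+np.pi/2,0);h=W(q,(-5,0,285))
for z in (400,330,291): print(z,*delta([h[0],h[1],z],T))
s=read_state();print(np.round(s["joint_pos"],2),s["position"],np.round(s["force"],1),s["time_s"])
E
python3 hand.py
```

```text
400 [-10.6    4.69   2.43] [35.6 35.7 84.5]
330 [-5.59  4.69  7.33] [35.6 35.7 84.5]
291 [-2.8   4.68 10.05] [35.6 35.7 84.5]
[ 0.15 -0.4   2.26  0.13  0.49 -1.74] [554.17927212 125.74485712 341.22285485] [-1.1  0.3 -0.2] 11.65
```

arm_command(rows=[[[-5,0,-4.9,3,3,7,5],[-6,1,-3,7,7,17,5],[-8,2.5,-0.5,12,12,28,5],[-10.6,4.7,2.4,35.6,35.7,84.5,5],[-10.6,4.7,2.4,35.6,35.7,84.5,5],[-10.6,4.7,2.4,35.6,35.7,84.5,5],[-10.6,4.7,2.4,35.6,35.7,84.5,5],[-10.6,4.7,2.4,35.6,35.7,84.5,5],[-10.6,4.7,2.4,35.6,35.7,84.5,5],[-10.6,4.7,2.4,35.6,35.7,84.5,5],[-10.6,4.7,2.4,35.6,35.7,84.5,5],[-10.6,4.7,2.4,35.6,35.7,84.5,5],[-10.6,4.7,2.4,35.6,35.7,84.5,5],[-10.6,4.7,2.4,35.6,35.7,84.5,5]]])

```text
time_s: 13.4
position: [631.3, 194.6, 403.5]
orientation: [0.002, 0.618, 0.786, 0.001]
force: [-0.2, 0.9, -0.2]
finger_gap: 0.567
finger_force: 0.0
```

```bash
python3 hand.py
```

```text
400 [-0.27  0.07  0.35] [0.3 0.1 0.3]
330 [-0.26  0.04  7.35] [0.3 0.1 0.3]
291 [-0.25  0.02 11.25] [0.3 0.1 0.3]
[ 0.26  0.18  1.45 -0.    1.5   0.02] [631.3080056  194.59376006 403.52931478] [-0.2  0.9 -0.2] 13.4
```

arm_command(rows=[[[-0.3,0,5,0,0,0,5],[-0.3,0,8,0,0,0,5],[-0.3,0,10,0,0,0,5],[-0.3,0,11.2,0,0,0,5],[-0.3,0,11.2,0,0,0,5],[-0.3,0,11.2,0,0,0,5]]])

```text
time_s: 14.15
position: [633.7, 191.6, 292.9]
orientation: [0.003, 0.618, 0.786, 0.002]
force: [-0.1, 0.3, 0.3]
finger_gap: 0.567
finger_force: 0.0
```

No contact on the way down. Closing gently first.

arm_command(rows=[[[0,0,0,0,0,0,2.5],[0,0,0,0,0,0,0.5],[0,0,0,0,0,0,0.5],[0,0,0,0,0,0,0.5],[0,0,0,0,0,0,0.5],[0,0,0,0,0,0,0.5]]], newtons=35)

```text
time_s: 14.9
position: [634.4, 191.7, 291.6]
orientation: [0.003, 0.618, 0.786, 0.003]
force: [5.1, 1.8, -1.6]
finger_gap: 0.143
finger_force: 34.8
```

```bash
python3 hand.py
python3 - <<'E'
from look import *
s=read_state();print(s["finger_gap"]*88,s["finger_force"],binf(s["position"]))
import json
c=get_calibration("wrist");im=camera("wrist")[...,::-1];cv2.imwrite("pics/w7.png",im)
print(proj(c,[W(q,(-18,-67,160)),W(q,(-18,-67,199))]))
E
```

```text
400 [  0.07  -0.07 -10.84] [0.4 0.1 0.2]
330 [ 0.08 -0.13 -3.84] [0.4 0.1 0.2]
291 [ 0.08 -0.16  0.06] [0.4 0.1 0.2]
[ 0.26  0.22  1.61 -0.    1.31  0.02] [634.37415355 191.70765174 291.59310135] [ 5.1  1.8 -1.6] 14.9
12.556890235585215 34.809517711400986 [ -3.40987517  -0.82416038 291.59310135]
[[231.38715759 263.0154122 ]
 [229.31660734 290.18626413]]
```

arm_command(rows=[[[0,0,-0.4,0,0,0,0.5],[0,0,-0.8,0,0,0,0.5],[0,0,-1.2,0,0,0,0.5],[0,0,-1.6,0,0,0,0.5],[0,0,-2,0,0,0,0.5],[0,0,-2.4,0,0,0,0.5],[0,0,-2.8,0,0,0,0.5],[0,0,-3.2,0,0,0,0.5],[0,0,-3.6,0,0,0,0.5],[0,0,-3.7,0,0,0,0.5],[0,0,-3.7,0,0,0,0.5]]])

```text
time_s: 16.32
position: [634.3, 191.7, 326.4]
orientation: [0.002, 0.618, 0.786, 0.002]
force: [8.0, 2.0, -7.2]
finger_gap: 0.144
finger_force: 35.3
```

Run:
```python
from look import *
s=read_state();print(s["position"],np.round(s["force"],1),s["finger_gap"])
a=cv2.imread("pics/scene0.png");im=camera("scene")[...,::-1].copy();cv2.imwrite("pics/scene1.png",im)
for n,i in(("old",a),("new",im)):
    f=i.astype(int)[145:185,250:285];b,g,r=f[...,0],f[...,1],f[...,2]
    for t,w in(("red",np.clip(r-np.maximum(g,b)-25,0,None)),("blue",np.clip(b-np.maximum(r,g)-25,0,None))):
        ys,xs=np.nonzero(w); ww=w[ys,xs]; print(n,t,len(xs),xs.min()+250 if len(xs) else '',xs.max()+250 if len(xs) else '',(250+(xs*ww).sum()/max(1,ww.sum()),145+(ys*ww).sum()/max(1,ww.sum())))
print(proj(S,[W(q,(-18,-67,160)),W(q,(-18,-67,196.5)),W(q,(-18,-67,199))]))
```

```text
[634.32750826 191.65090349 326.44115955] [ 8.   2.  -7.2] 0.1443756742922687
old red 4 265 267 (np.float64(265.7714285714286), np.float64(168.57142857142858))
old blue 16 267 270 (np.float64(268.66901408450707), np.float64(154.9612676056338))
new red 8 263 265 (np.float64(264.0625), np.float64(163.328125))
new blue 18 267 270 (np.float64(268.65676567656766), np.float64(155.006600660066))
[[267.27038692 167.68809119]
 [267.72504184 159.61685386]
 [267.75678668 159.05291068]]
```

arm_command(rows=[[[0,0,0,0,0,0,5],[0,0,0,0,0,0,5],[0,0,0,0,0,0,5],[0,0,-4,0,0,0,5],[0,0,-8,0,0,0,5],[0,0,-8,0,0,0,5]]])

```text
time_s: 17.12
position: [633.8, 191.8, 413.8]
orientation: [0.004, 0.618, 0.786, 0.005]
force: [-0.3, 0.4, 0.2]
finger_gap: 0.567
finger_force: 0.0
```

Run:
```python
from look import *
T=tool(q[2],np.radians(46))*HZ
print(pose()[0],delta((500,160,400),T),delta((555.5,124.8,342.4),T),delta((530,118,331),tool(q[2],np.radians(55))*HZ))
```

```text
[633.75806517 191.76974636 413.78525076] (array([  0.06, -13.76,   1.2 ]), array([-35.3, -35.4, -84.6])) (array([-4.66, -9.27,  7.02]), array([-35.3, -35.4, -84.6])) (array([ -4.72, -11.93,   8.13]), array([-42.3, -42.3, -82.4]))
```

arm_command(rows=[[[-0.5,-4,-1,-4,-4,-9,5],[-1,-7,-1,-8,-8,-18,5],[-2,-9,0,-12,-12,-28,5],[-4.7,-9.3,3,-35.3,-35.4,-84.6,5],[-4.7,-9.3,5,-35.3,-35.4,-84.6,5],[-4.7,-9.3,7,-35.3,-35.4,-84.6,5],[-4.7,-9.3,7,-35.3,-35.4,-84.6,5],[-4.7,-9.3,7,-35.3,-35.4,-84.6,5],[-4.7,-9.3,7,-35.3,-35.4,-84.6,5],[-4.7,-9.3,7,-35.3,-35.4,-84.6,5],[-4.7,-9.3,7,-35.3,-35.4,-84.6,5],[-4.7,-9.3,7,-35.3,-35.4,-84.6,5]]])

```text
time_s: 18.62
position: [553.2, 123.7, 337.4]
orientation: [0.384, -0.107, 0.916, 0.045]
force: [-0.7, 0.0, -0.9]
finger_gap: 0.567
finger_force: 0.0
```

```bash
cat > snap.py <<'E'
from h import *
import json,sys
n=sys.argv[1];c=get_calibration("wrist");im=camera("wrist")
json.dump({k:np.array(v).tolist() for k,v in c.items()},open(n+".json","w"));cv2.imwrite(f"pics/{n}.png",im[:,:,::-1])
print(read_state()["position"],read_state()["time_s"])
E
python3 snap.py w8; python3 lev.py w8
python3 - <<'E'
from look import *
print(delta((527,118,329),tool(q[2],np.radians(58))*HZ),delta((590,130,360),tool(q[2],np.radians(32))*HZ))
E
```

```text
[553.43328564 123.92109704 337.77759461] 18.675
red (np.int64(227), np.float64(127.61538461538461)) 253 126 129
   -8 [ -8.  -66.  185.9]
   -12 [-12.  -65.7 189. ]
   -16 [-16.  -65.4 192. ]
blue (np.int64(225), np.float64(130.64285714285714)) 185 129 133
   -8 [ -8.  -67.6 189.1]
   -12 [-12.  -67.3 192.1]
   -16 [-16.  -67.  195.1]
handle [[ -5.   45.6 277.2]
 [ -5.  -45.  277.1]]
(array([ 2.53,  0.03, -1.32]), array([ -0.1, -12.5,  -0.1])) (array([-4.18, -0.25,  1.08]), array([-0.1, 13.5, -0.1]))
```

Run:
```python
from look import *
for tilt,v,dist in ((60,110,300),(32,110,290)):
    T=tool(q[2],np.radians(tilt))*HZ;M=W(q,(-14,-66,192))
    Rc=T.as_matrix()@np.array([[0,-.95,-.311],[1,0,0],[0,-.311,.95]])
    d=Rc@np.array([0,(v-194)/334,1]);d/=np.linalg.norm(d)
    C=M-dist*d; p=C-T.as_matrix()@[79.3,-.5,-120.1]
    print(tilt,"elev",np.degrees(np.arcsin(-d[2])),binf(C).round(),p.round(),binf(p+30*T.as_matrix()[:,2]).round(),*delta(p,T))
```

```text
60 elev 25.990129177981277 [-284.  -66.  323.] [517.  97. 332.] [-114.  -66.  317.] [ 3.36 -1.76 -2.6 ] [ -0.1 -14.5  -0.1]
32 elev 53.990129177981274 [-184.  -66.  427.] [601. 117. 367.] [-38. -66. 341.] [-5.17 -1.74  1.12] [-0.1 13.5 -0.1]
```

arm_command(rows=[[[1.7,-0.9,-1.3,0,-7,0,5],[3.4,-1.8,-2.6,0,-14.5,0,5],[3.4,-1.8,-2.6,0,-14.5,0,5],[3.4,-1.8,-2.6,0,-14.5,0,5],[3.4,-1.8,-2.6,0,-14.5,0,5]]])

```text
time_s: 19.3
position: [516.9, 96.9, 333.0]
orientation: [0.497, -0.101, 0.86, 0.058]
force: [-0.2, -0.4, -0.2]
finger_gap: 0.566
finger_force: 0.0
```

```bash
python3 snap.py w9; python3 lev.py w9
python3 - <<'E'
from look import *
import json
from lev import ends
cs={n:json.load(open(n+".json")) for n in("w6","w8","w9")};U={}
for n in cs:
    for xs,ys,t in ends(cv2.imread(f"pics/{n}.png")):
        e=xs.min() if t=='red' else xs.max(); sel=(abs(xs-e)<=7)&(abs(xs-e)>=1); U[n,t]=(e,ys[sel].mean())
for a,b,t in(("w8","w9","red"),("w8","w9","blue"),("w6","w9","blue")):
    p,e=tri(cs[a],U[a,t],cs[b],U[b,t]);print(a,b,t,binf(p).round(1),round(e,1))
E
```

```text
[517.14468594  96.93623876 333.20127576] 19.35
red (np.int64(248), np.float64(109.25806451612904)) 274 107 111
   -8 [ -8.  -65.5 189.2]
   -12 [-12.  -65.5 191.1]
   -16 [-16.  -65.5 193. ]
blue (np.int64(246), np.float64(110.78260869565217)) 144 109 112
   -8 [ -8.  -67.3 190.7]
   -12 [-12.  -67.2 192.6]
   -16 [-16.  -67.2 194.5]
handle [[ -5.   39.1 295.6]
 [ -5.  -62.3 295.6]]
w8 w9 red [-19.3 -65.3 194.6] 0.4
w8 w9 blue [-13.6 -67.2 193.3] 0.1
w6 w9 blue [-12.2 -67.2 192.7] 0.1
```

Run:
```python
from look import *
T=tool(q[2],np.radians(34))*HZ;M=W(q,(-14,-66,194))
Rc=T.as_matrix()@np.array([[0,-.95,-.311],[1,0,0],[0,-.311,.95]])
d=Rc@np.array([0,(95-194)/334,1]);d/=np.linalg.norm(d)
C=M-270*d; p=C-T.as_matrix()@[79.3,-.5,-120.1]
print("elev",np.degrees(np.arcsin(-d[2])),binf(C).round(),p.round(),binf(p+30*T.as_matrix()[:,2]).round(),*delta(p,T))
```

```text
elev 54.383389412516806 [-171.  -66.  413.] [615. 121. 358.] [-22. -66. 333.] [-7.22  0.03  7.51] [-0. 26.  0.]
```

arm_command(rows=[[[-4,0,0,0,9,0,5],[-7,0,2,0,18,0,5],[-8.9,0,3.9,0,26,0,5],[-8.9,0,3.9,0,26,0,5],[-8.9,0,3.9,0,26,0,5],[-8.9,0,3.9,0,26,0,5]]])

```text
time_s: 20.1
position: [590.9, 114.4, 388.0]
orientation: [0.29, -0.111, 0.95, 0.034]
force: [-0.1, -0.4, -0.2]
finger_gap: 0.565
finger_force: 0.0
```

```bash
python3 snap.py w10; python3 lev.py w10
python3 - <<'E'
from look import *
import json
from lev import ends
cs={n:json.load(open(n+".json")) for n in("w6","w8","w9","w10")};U={}
for n in cs:
    for xs,ys,t in ends(cv2.imread(f"pics/{n}.png")):
        e=xs.min() if t=='red' else xs.max(); sel=(abs(xs-e)<=7)&(abs(xs-e)>=1); U[n,t]=(e,ys[sel].mean())
for a,b,t in(("w8","w10","red"),("w9","w10","red"),("w8","w10","blue"),("w9","w10","blue"),("w6","w10","blue")):
    p,e=tri(cs[a],U[a,t],cs[b],U[b,t]);print(a,b,t,binf(p).round(1),round(e,1))
E
```

```text
[590.83136521 114.29825208 388.36315131] 20.15
red (np.int64(248), np.float64(95.5)) 195 94 97
   -8 [ -8.  -65.5 179.5]
   -12 [-12.  -65.5 185. ]
   -16 [-16.  -65.5 190.4]
blue (np.int64(246), np.float64(99.5)) 195 98 101
   -8 [ -8.  -67.4 185.5]
   -12 [-12.  -67.3 190.9]
   -16 [-16.  -67.3 196.2]
handle [[ -5.   19.  322.7]
 [ -5.  -63.  322.7]]
w8 w10 red [-18.4 -65.3 193.8] 0.3
w9 w10 red [-18.9 -65.5 194.4] 0.0
w8 w10 blue [-14.  -67.2 193.6] 0.2
w9 w10 blue [-14.  -67.3 193.5] 0.1
w6 w10 blue [-14.6 -67.1 194.4] 0.4
```

The pointer (z about 194.3) and the clip tongue (z about 193.6) are level to within 1 mm across three views. The robot is clear of everything, so I'm handing in.

```bash
python3 -c "
from station import *
print(finish_job())"
```

```text
the job is handed in; nothing more can be done
None
```

The job is handed in with no verdict shown: the beaker stands under the left leg, the one the yellow lever points along, and the gate's red pointer was measured about 1 mm from level with the blue clip.

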